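Tamp the nylon furniture feet level in their bin

TASK

So that the lid can go on the bin, take the wooden tamper and press the loose white nylon feet down with it until all eleven lie flat in one level layer on the bin's floor; finish with one firm press of about 15 N on the level layer, held for a second. Never push harder than 34 N with the tamper, as the bin would crack, do not touch the feet with the gripper itself, and leave the spanner and the bit holder alone. Then stand the tamper gently back on its sole on the table and let go.

Things in the scene. Friction and masses are not known exactly. Their poses are not given: they have to be found in the camera images.
- bin: Dark grey open plastic parts bin, fixed to the table. Outside 102 mm (its x) by 202 mm (its y, the long way) by 36 mm high; walls and floor 4 mm thick, so inside it is 94 by 194 mm and 32 mm deep. A 4 mm lip runs round the outside of the rim. Origin: centre of the underside, on the table; z up.
- tamper_grip (a point): Hand tamper, about 0.22 kg: flat plywood sole 74 (its x) by 52 (y) by 16 mm with an upright oak grip in its middle, 60 (x) by 28 (y) by 60 mm high. This point is the centre of the grip, 46 mm above the sole's underside, 30 mm below the top; z points up the grip. Starts standing on its sole on the table.
- tamper_sole: The tamper's plywood sole; origin at the centre of its underside (the pressing face), same axes as the grip.
- spanner_mid (a point): Silver adjustable spanner, 165 mm long, 12 mm thick, lying loose on the table. This point lies about the middle, 6 mm up; the jaws are at its +x end, up to 77 mm away. Bystander.
- bit_holder_mid (a point): Blue silicone bit holder, 26 by 92 (y) by 20 mm with six steel bits standing 19 mm out of its top, loose on the table. This point is the centre of the block. Bystander.
- foot1_mid (a point): One of 11 alike loose white nylon furniture feet, 14 g: a round bun 34 mm across, 20 mm high, flat top and bottom, well rounded shoulders; pressed, it slips down between its neighbours and slowly pushes them aside. Point: its centre, 14 mm above the bin's origin when flat on the floor. Feet 1 to 8 start on the floor in two rows along the bin.
- foot2_mid (a point): A nylon foot exactly as foot1, starting on the bin's floor; this point is its centre.
- foot3_mid (a point): A nylon foot exactly as foot1, starting on the bin's floor; this point is its centre.
- foot4_mid (a point): A nylon foot exactly as foot1, starting on the bin's floor; this point is its centre.
- foot5_mid (a point): A nylon foot exactly as foot1, starting on the bin's floor; this point is its centre.
- foot6_mid (a point): A nylon foot exactly as foot1, starting on the bin's floor; this point is its centre.
- foot7_mid (a point): A nylon foot exactly as foot1, starting on the bin's floor; this point is its centre.
- foot8_mid (a point): A nylon foot exactly as foot1, starting on the bin's floor; this point is its centre.
- foot9_mid (a point): A nylon foot exactly as foot1, but starting on top of the others on the bin's long middle line, its centre 28 to 32 mm and its top 38 to 42 mm above the bin's origin. Such a foot wedges on its neighbours: forced straight down it takes far more than the limit, but it gives way to steady pressing while the tamper is worked a few mm sideways. This point is its centre.
- foot10_mid (a point): A nylon foot exactly as foot1, but starting on top of the others on the bin's long middle line, its centre 28 to 32 mm and its top 38 to 42 mm above the bin's origin. Such a foot wedges on its neighbours: forced straight down it takes far more than the limit, but it gives way to steady pressing while the tamper is worked a few mm sideways. This point is its centre.
- foot11_mid (a point): A nylon foot exactly as foot1, but starting on top of the others on the bin's long middle line, its centre 28 to 32 mm and its top 38 to 42 mm above the bin's origin. Such a foot wedges on its neighbours: forced straight down it takes far more than the limit, but it gives way to steady pressing while the tamper is worked a few mm sideways. This point is its centre.

How it is judged:
By the outcome, as a careful person would: the job done as asked, in the order asked, and still so for the second after the job is handed in, with the robot touching nothing.
It also fails if it takes over 72 s, if anything falls off the work surface, if the arm or the gripper's body presses on something with over 40 N, if the wrist force passes 120 N, or if a joint passes its speed limit or range.

ROBOT

A 6-joint arm with a two-finger parallel gripper is mounted at the origin on the work surface. World frame = base frame: x ahead of the robot, y to its left, z up, the work surface at z = 0. Lengths are in mm, angles in degrees, forces in N, time in s.
With the tool pointing down it reaches from about 300 to 850 mm from the base axis. Payload 4.2 kg.
Tool frame: the origin (TCP) lies between the finger pads; the fingertips stand ahead of it and the grasp point (between the pads) lies 8 mm behind it (env.tip_reach is the x of the fingertips in the tool frame, in mm); x points along the fingers, y is the direction in which the jaws open and shut, and the axes are right-handed (so a half turn about x gives the same grasp; the last joint's range is limited). The gripper opens to 91 mm and grips with 3 to 60 N. Pads are 32 mm wide; open, the fingers measure 118 mm over their backs; the gripper's body (76 mm by 178 mm) begins 60 mm behind the grasp point.
Start: joints at [74.083, 18.312, 89.639, -0, 72.044, -1.146], TCP at [146.6, 556.013, 224.976] pointing down, gripper open.
Joint ranges: [-177.97, 177.97], [-48.28, 115.42], [12.27, 149.76], [-77.06, 257.06], [2.81, 150.46], [-146.56, 146.56]. Speed limits (degrees/s): [147.25, 147.25, 180, 180, 180, 180].

INTERFACE

Orientations are given as [roll, pitch, yaw] about the fixed x, y, z axes, in that order (R = Rz(yaw) Ry(pitch) Rx(roll)).
In Python, from workcell import env, cams gives the robot as it stands.
- The arm moves only by the tool arm_command, never from a script. Its argument "deltas" is a list of rows, each a list of 3 entries, a list of its own where there are three numbers: the opening, from 0 (shut) to 1 (fully open), then the shift along the world's x, y, z in mm, then the turn about the world's z in rad. A call has 1 to 20 rows; each row is the pose to reach, as a shift and turn from the pose commanded when the call began; what a row does not reach only later rows make up. A row lasts 1/10 s, in which the tool goes at most 50 mm and 8.59 degrees, less where a joint would pass 70% of its speed; a pose out of reach is approached as far as the arm can. A call with a gripper value outside its range is refused whole. The fingers move at their own pace and stop on an object; "grip_force" is the grip in N (left out, the last holds). Time passes only in rows, so rows that repeat a pose let the fingers close. It gives the time, the measured TCP pose, the force and the opening at its end, in the units of the state.
- env.state(): the state, without advancing time (a new reading comes with each control period).
- cams.grab_frame(name): name is "side" or "top" or "wrist"; returns a dict with "img" (384x512x3 uint8, red, green, blue), "K" (3x3 intrinsics, pixels), "rvec" (rotation vector, rad) and "tvec" (3), from world to camera coordinates, as OpenCV has them. Camera axes: x right, y down, z forward; pixel columns grow to the right and rows downward; lengths in mm; the calibration is good to about 2 mm. A picture is of the moment at which its call begins. There is no depth.
- env.job_done(): hands the job in, once; it reports no verdict.
Trained networks look in a picture, given as the dict that the camera call returned (one of the last four; its "shot" number tells which), for a name from the list of things; names that differ only in an ending like _2 or _b are one class to them, and where a whole thing is asked for, a point or a joint stands for the part that bears it (a point fixed in the world has none). Each returns a list of dicts, best first, with "conf" (0 to 1); they miss things now and then, are a little off and sometimes report something else, mostly with a low value. They report only what shows in the picture. A call takes as long as a camera call.
- cams.silhouettes(picture, name): "region" (384x512 bool, what is visible of it) and "centre" ([column, row] in pixels, amid what is visible of it).
The state is a dict: "time_s": time; "qpos": joint angles; "qvel": joint speeds; "effort": joint torques, N m; "ee_pos": TCP position; "ee_rot": TCP orientation; "force": force on the tool from outside, world axes, zero at the start; "torque": the same for the moment, N m; "gripper_width": finger opening in mm.
Only numpy, scipy, OpenCV 4.12 (cv2) and the standard library are available. Lean on these libraries where they do the work, as an engineer would, in place of code of your own. Each camera call takes 0.05 s, during which the arm holds its last target.

## Working session

There is one attempt and no reset: what is moved stays moved. The work goes in short steps, Python scripts to look and compute and a tool call to move; the robot and the scene stay as the last step left them, time stands still between calls to the robot, and variables do not carry over. Pictures are saved under pics/ and viewed, and the job is handed in when it is done.

Besides the shell and the picture viewer there is one more tool, called after "Request:" by a JSON object that holds its "api" and its "payload", one argument or row to a line. arm_command: Moves the arm, as the interface text tells. Its arguments: {"type":"object","properties":{"deltas":{"type":"array","items":{"type":"array"}},"grip_force":{"type":"number"}},"required":["deltas"]}

```bash
mkdir -p pics; ls
python3 - <<'E'
from workcell import env,cams
import cv2
print(env.state(), env.tip_reach)
for n in ["side","top","wrist"]:
    f=cams.grab_frame(n); cv2.imwrite(f"pics/a_{n}.png",f["img"][:,:,::-1])
    print(n,f["shot"],f["K"].tolist(),f["rvec"],f["tvec"])
E
```

```text
pics
{'time_s': 0.0, 'qpos': array([ 7.40846957e+01,  1.83508035e+01,  8.97066205e+01, -1.94352199e-03,
        7.20452189e+01, -1.14644316e+00]), 'qvel': array([-0.04722809,  0.10210101, -0.04176911, -0.01407431,  0.00104411,
       -0.03559866]), 'effort': array([ 3.86851734e-04, -4.12472177e+01, -2.31971633e+01,  7.27608288e-02,
        4.57893033e-02, -1.48570421e-04]), 'ee_pos': array([146.4571165 , 555.5204815 , 224.12722531]), 'ee_rot': array([ -90.11510448,   89.8973405 , -104.88336486]), 'force': array([ 0.35846218,  0.04878803, -0.60524195]), 'torque': array([-0.03658236, -0.00972154,  0.01818589]), 'gripper_width': 90.82635226277277} 11.0
side 1 [[373.3280219670163, 0.0, 253.16600103505382], [0.0, 373.3280219670163, 193.1401135646665], [0.0, 0.0, 1.0]] [ 0.24841443 -2.78061698  1.25579948] [558.84180316 128.04377903 810.635774  ]
top 2 [[442.49667751862455, 0.0, 254.016971926863], [0.0, 442.49667751862455, 196.16923372412074], [0.0, 0.0, 1.0]] [ 2.27489386 -1.91731164  0.19522936] [-84.99696813 546.57236787 700.55262616]
wrist 3 [[312.18229648562647, 0.0, 260.30980750946924], [0.0, 312.18229648562647, 195.12157600876554], [0.0, 0.0, 1.0]] [-2.3191159  -1.78898837 -0.22927506] [-573.161112    -29.97038431  391.20531619]
```

View pics/a_side.png

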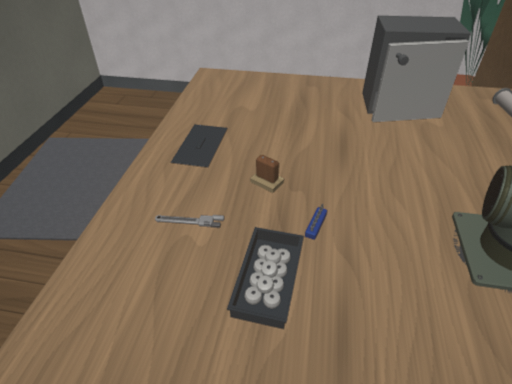

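View pics/a_top.png

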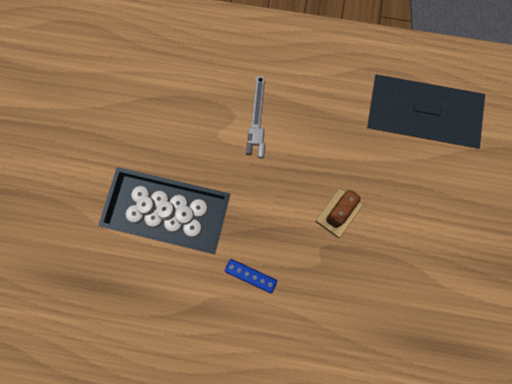

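View pics/a_wrist.png

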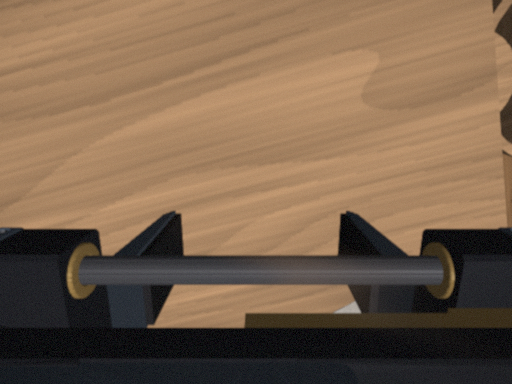

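Top view: bin about (165,210) with the feet cluster slightly left of centre, tamper about (340,212), spanner (257,115), bit holder (250,276). Next I'll run detection in both views.

```bash
cat > h.py <<'E'
import numpy as np,cv2
from workcell import env,cams
def P(f): 
    R=cv2.Rodrigues(np.array(f["rvec"],float))[0]; return R,np.array(f["tvec"],float).reshape(3),np.array(f["K"],float)
def proj(f,X):
    R,t,K=P(f); p=(np.atleast_2d(X)@R.T+t)@K.T; return p[:,:2]/p[:,2:]
def ray(f,uv):
    R,t,K=P(f); d=np.linalg.inv(K)@np.array([uv[0],uv[1],1.]); return -R.T@t, R.T@d
def atz(f,uv,z):
    c,d=ray(f,uv); return c+d*(z-c[2])/d[2]
def tri(obs):
    A=np.zeros((3,3));b=np.zeros(3)
    for f,uv in obs:
        c,d=ray(f,uv); d=d/np.linalg.norm(d); M=np.eye(3)-np.outer(d,d); A+=M;b+=M@c
    X=np.linalg.solve(A,b)
    return X,[np.round(proj(f,X)[0]-np.array(uv),1).tolist() for f,uv in obs]
E
cat > det.py <<'E'
from h import *
import pickle,sys
fs={}
for n in ["side","top"]:
    f=cams.grab_frame(n); fs[n]=f; f["det"]={}
    for o in ["bin","tamper_grip","tamper_sole","spanner_mid","bit_holder_mid","foot1_mid"]:
        r=cams.silhouettes(f,o); f["det"][o]=r
        print(n,o,[(round(d["conf"],2),np.round(d["centre"],1).tolist(),int(d["region"].sum())) for d in r])
pickle.dump(fs,open("fs.pkl","wb"))
print(env.state()["time_s"])
E
python3 det.py
```

```text
side bin [(0.66, [256.5, 273.5], 3399)]
side tamper_grip [(0.93, [268.5, 174.8], 817)]
side tamper_sole [(0.64, [264.8, 182.4], 279)]
side spanner_mid [(0.79, [191.5, 219.5], 625), (0.28, [266.8, 182.0], 330)]
side bit_holder_mid [(0.89, [315.7, 225.1], 422)]
side foot1_mid [(0.57, [283.7, 254.1], 103)]
top bin [(0.91, [170.8, 196.1], 4816)]
top tamper_grip [(0.73, [339.9, 214.4], 1317)]
top tamper_sole [(0.56, [326.9, 214.9], 565)]
top spanner_mid [(0.86, [255.4, 127.2], 983)]
top bit_holder_mid [(0.8, [251.1, 275.3], 835)]
top foot1_mid [(0.68, [196.2, 228.0], 254)]
0.85
```

```bash
cat > fit.py <<'E'
from h import *
import pickle
from scipy.optimize import minimize
def box(a,b,z0,z1): return np.array([[sx*a/2,sy*b/2,z] for sx in(-1,1) for sy in(-1,1) for z in(z0,z1)])
def hullmask(p,S=4):
    m=np.zeros((384*S,512*S),np.uint8); h=cv2.convexHull(((p+0.5)*S).astype(np.float32)); cv2.fillConvexPoly(m,np.round(h).astype(np.int32),1); return m
def parts_mask(f,parts,x,y,yaw,z=0):
    c,s=np.cos(yaw),np.sin(yaw); R=np.array([[c,-s,0],[s,c,0],[0,0,1]]); m=None
    for b in parts:
        k=hullmask(proj(f,b@R.T+[x,y,z]),2); m=k if m is None else m|k
    return m
def fit(fs,masks,parts,x0,hull=False):
    T={}
    for n,m in masks.items():
        m=m.astype(np.uint8)
        if hull:
            ys,xs=np.nonzero(m); M=np.zeros_like(m); cv2.fillConvexPoly(M,cv2.convexHull(np.stack([xs,ys],1).astype(np.int32)),1); m=M
        T[n]=cv2.resize(m,None,fx=2,fy=2,interpolation=cv2.INTER_NEAREST)[:768,:1024]
    def cost(p):
        c=0
        for n in T:
            k=parts_mask(fs[n],parts,p[0],p[1],np.deg2rad(p[2]),p[3] if len(p)>3 else 0)
            c+=1-(k&T[n]).sum()/max(1,(k|T[n]).sum())
        return c
    best=None
    for a in x0[2]:
        q=[x0[0],x0[1],a]; sx=[[0,0,0],[12,0,0],[0,12,0],[0,0,12]]
        if len(x0)>3: q.append(x0[3]); sx=[s+[0] for s in sx]+[[0,0,0,12]]
        r=minimize(cost,q,method="Nelder-Mead",options=dict(initial_simplex=np.array(q)+np.array(sx),xatol=.05,fatol=1e-4,maxiter=250))
        if best is None or r.fun<best.fun: best=r
    return best
BIN=[box(102,202,0,36),box(110,210,32,36)]
TAMP=[box(74,52,0,16),box(60,28,16,76)]
E
cat > f1.py <<'E'
from fit import *
fs=pickle.load(open("fs.pkl","rb"))
g=lambda n,o:fs[n]["det"][o][0]
for o,z in [("bin",20),("tamper_grip",40),("tamper_sole",8),("spanner_mid",6),("bit_holder_mid",10)]:
    print(o,np.round(atz(fs["top"],g("top",o)["centre"],z),1),np.round(tri([(fs[n],g(n,o)["centre"]) for n in fs])[0],1))
c=atz(fs["top"],g("top","bin")["centre"],20)
for h in (["top","side"],["top"],["side"]):
    r=fit(fs,{n:g(n,"bin")["region"] for n in h},BIN,[c[0],c[1],[-90,-45,0,45]],True); print("bin",h,r.x,r.fun)
    c2=atz(fs["top"],g("top","tamper_grip")["centre"],20)
    r2=fit(fs,{n:g(n,"tamper_grip")["region"]|g(n,"tamper_sole")["region"] for n in h},TAMP,[c2[0],c2[1],[0,45,90,135]]); print("tam",h,r2.x,r2.fun)
    if len(h)==2: B,T=r.x,r2.x
for n in fs:
    im=cv2.resize(fs[n]["img"][:,:,::-1].copy(),None,fx=2,fy=2,interpolation=cv2.INTER_CUBIC)
    for parts,p in((BIN,B),(TAMP,T)):
        m=parts_mask(fs[n],parts,p[0],p[1],np.deg2rad(p[2]))
        cs,_=cv2.findContours(m,cv2.RETR_EXTERNAL,cv2.CHAIN_APPROX_NONE); cv2.drawContours(im,cs,-1,(0,255,0),1)
    x0,y0=(60,300) if n=="top" else (300,280)
    im=im[y0:y0+400, x0:x0+750] if n=="top" else im[y0:y0+400,x0:x0+400]
    cv2.imwrite(f"pics/fit_{n}.png",im)
E
python3 f1.py
```

```text
bin [535.5 157.6  20. ] [534.5 159.7  10.7]
tamper_grip [ 549.8 -142.7   40. ] [ 553.3 -145.3   24.3]
tamper_sole [ 551.3 -124.9    8. ] [ 555.2 -124.4   13.7]
spanner_mid [695.2  30.8   6. ] [703.6  31.3   4.4]
bit_holder_mid [422.1  -8.4  10. ] [ 4.215e+02 -8.200e+00 -3.000e-01]
bin ['top', 'side'] [507.77837421 160.43151726  -3.94927034] 0.048792679458607546
tam ['top', 'side'] [ 556.87091621 -144.29234359  -27.06395832] 0.1753732186242717
bin ['top'] [507.87054474 160.02528829  -3.78580889] 0.02025275437459495
tam ['top'] [ 557.83772997 -144.90549513  -27.91245858] 0.05631276901004301
bin ['side'] [507.3732512  161.90286334  -3.78449223] 0.02092939155591722
tam ['side'] [ 557.97011236 -142.25019954  145.04936932] 0.09661299278178792
```

View pics/fit_top.png

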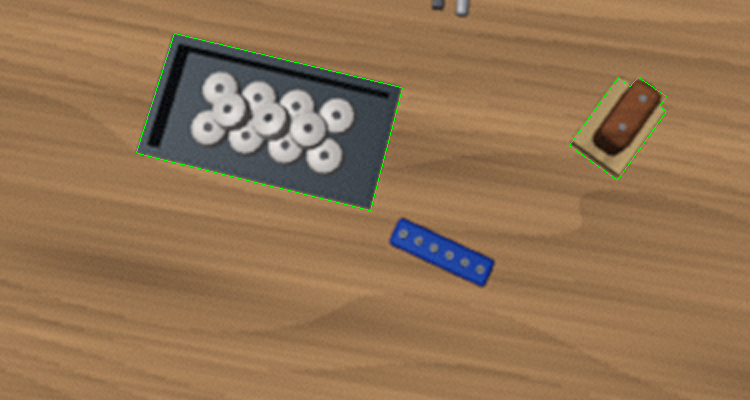

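View pics/fit_side.png

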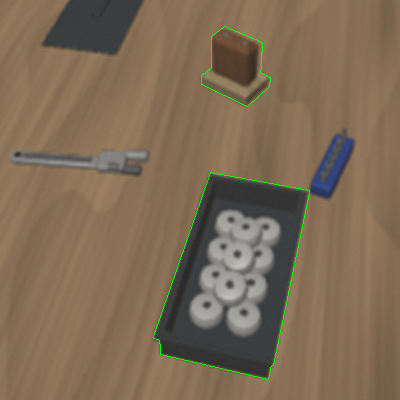

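Run:
```python
from h import *
import pickle
from scipy.spatial.transform import Rotation as Ro
fs=pickle.load(open("fs.pkl","rb")); f=fs["top"]
B=np.array([507.8,160.4]);a=np.deg2rad(-3.85);c,s=np.cos(a),np.sin(a);R=np.array([[c,s],[-s,c]])
for z,L in((24,[(220,88),(258,97),(297,105),(337,115),(207,128),(245,137),(284,147),(324,155)]),(40,[(228,109),(268,118),(308,128)])):
    for p in L:
        w=atz(f,((p[0]+60)/2,(p[1]+300)/2),z)[:2]; print(z,np.round(w,1),np.round(R@(w-B),1))
st=env.state(); M=Ro.from_euler("xyz",st["ee_rot"],degrees=True).as_matrix(); print(M.round(3), np.degrees(np.arctan2(M[1,1],M[0,1])))
```

```text
24 [529.2 211.8] [17.9 52.8]
24 [526.9 176.6] [18.  17.4]
24 [525.7 140.7] [ 19.2 -18.4]
24 [522.8 103.8] [ 18.8 -55.4]
24 [491.8 215.2] [-19.6  53.6]
24 [489.7 180.2] [-19.4  18.5]
24 [486.8 144.3] [-19.9 -17.4]
24 [485.8 108.1] [-18.5 -53.6]
40 [509.4 196. ] [-0.8 35.6]
40 [507.5 159.9] [-0.2 -0.5]
40 [504.8 123.8] [ -0.6 -36.7]
[[ 0.     0.255  0.967]
 [ 0.     0.967 -0.255]
 [-1.     0.     0.   ]] 75.22973466637795
```

Run:
```python
from h import *
import pickle
fs=pickle.load(open("fs.pkl","rb")); f=fs["side"]
for p in [(375,121),(446,117),(460,238),(200,147)]: print(p,atz(f,p,0).round())
```

```text
(375, 121) [ 256. -516.    0.]
(446, 117) [  22. -583.    0.]
(460, 238) [ 98. -24.   0.]
(200, 147) [ 780. -273.    0.]
```

Request:
{"api": "arm_command", "payload": {
  "deltas": [
    [1,[26,-44,0],-0.02],
    [1,[51,-87,0],-0.04],
    [1,[77,-131,0],-0.06],
    [1,[103,-175,0],-0.08],
    [1,[128,-219,0],-0.1],
    [1,[154,-262,0],-0.12],
    [1,[180,-306,0],-0.14],
    [1,[205,-350,0],-0.16],
    [1,[231,-394,0],-0.18],
    [1,[257,-437,0],-0.2],
    [1,[282,-481,0],-0.21],
    [1,[308,-525,0],-0.22],
    [1,[334,-569,0],-0.229],
    [1,[360,-612,0],-0.229],
    [1,[370,-640,0],-0.229],
    [1,[370,-640,0],-0.229],
    [1,[370,-640,0],-0.229],
    [1,[370,-640,0],-0.229]
  ]
}}

```text
time_s: 2.65
ee_pos: [516.0, -83.1, 224.9]
ee_rot: [157.4, 89.9, 129.6]
force: [-0.0, 0.1, -0.8]
gripper_width: 91.2
```

```bash
cat > w.py <<'E'
from fit import *
import sys
from scipy.spatial.transform import Rotation as Ro
f=cams.grab_frame("wrist"); cv2.imwrite(f"pics/{sys.argv[1]}.png",f["img"][:,:,::-1])
f["det"]={}
for o in ["tamper_grip","tamper_sole"]:
    f["det"][o]=cams.silhouettes(f,o); print(o,[(d["conf"],d["centre"],d["region"].sum()) for d in f["det"][o]])
pickle.dump(f,open("w.pkl","wb"))
st=env.state(); M=Ro.from_euler("xyz",st["ee_rot"],degrees=True).as_matrix(); print(st["time_s"],st["ee_pos"],"jaw",np.degrees(np.arctan2(M[1,1],M[0,1])))
E
python3 w.py w1
```

```text
tamper_grip [(0.77, [232.5, 224.6], np.int64(2449))]
tamper_sole [(0.75, [242.9, 208.1], np.int64(993)), (0.6, [465.4, 40.7], np.int64(616))]
2.8 [516.17813246 -82.77812325 225.24756917] jaw 62.20873207328575
```

View pics/w1.png

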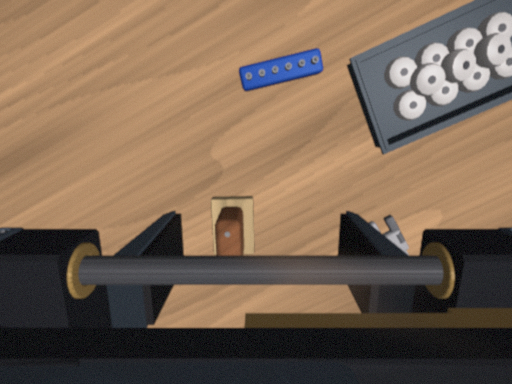

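Wrist view: the tamper's sole top corners are near (212,197) and (253,197), edges square to the jaws; the bin with feet is upper right and the spanner jaw at (390,235). I'll check these against the fitted pose.

Run:
```python
from h import *
import pickle
f=pickle.load(open("w.pkl","rb"))
for x,y,a in[(557.5,-144.5,-27.9),(557,-144.3,-27)]:
    a=np.deg2rad(a);R=np.array([[np.cos(a),-np.sin(a),0],[np.sin(a),np.cos(a),0],[0,0,1]])
    X=np.array([[sx*37,sy*26,16] for sx in(-1,1) for sy in(-1,1)]+[[sx*30,sy*14,76] for sx in(-1,1) for sy in(-1,1)])
    print(proj(f,X@R.T+[x,y,0]).round(1))
im=cv2.resize(f["img"][150:300,150:350,::-1],None,fx=4,fy=4,interpolation=cv2.INTER_CUBIC); cv2.imwrite("pics/w1z.png",im)
```

```text
[[211.3 196.7]
 [253.7 196.8]
 [213.5 252.3]
 [253.9 252.3]
 [214.4 218. ]
 [241.2 218. ]
 [216.3 270. ]
 [241.9 270. ]]
[[210.8 196.6]
 [253.2 196. ]
 [213.9 252.2]
 [254.3 251.7]
 [213.9 217.7]
 [240.6 217.3]
 [216.7 269.7]
 [242.3 269.4]]
```

View pics/w1z.png

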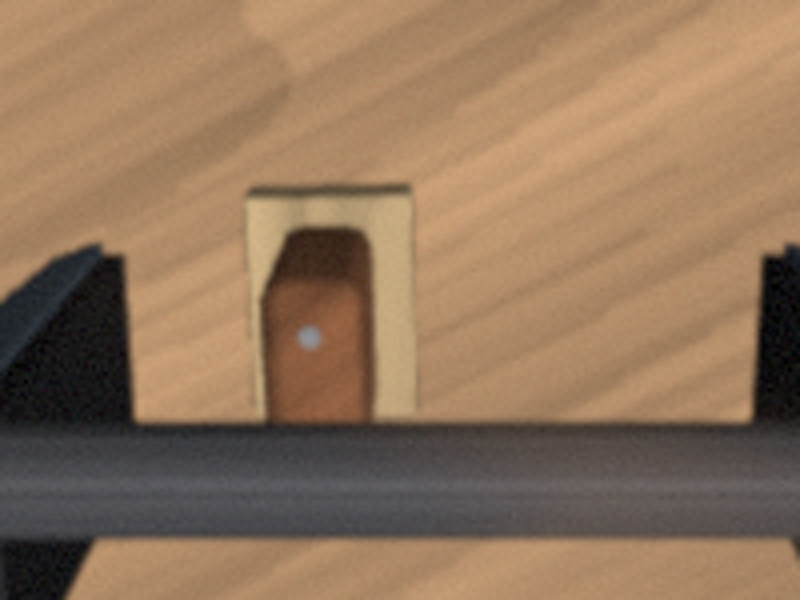

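Request:
{"api": "arm_command", "payload": {
  "deltas": [
    [1,[21,-31,-20],0],
    [1,[42,-61.5,-50],0],
    [1,[42,-61.5,-90],0],
    [1,[42,-61.5,-125],0],
    [1,[42,-61.5,-155],0],
    [1,[42,-61.5,-175],0],
    [1,[42,-61.5,-184],0],
    [1,[42,-61.5,-185],0],
    [1,[42,-61.5,-185],0],
    [1,[42,-61.5,-185],0]
  ]
}}

```text
time_s: 3.8
ee_pos: [559.6, -145.6, 41.4]
ee_rot: [13.4, 89.8, -14.5]
force: [0.3, 0.2, 0.1]
gripper_width: 91.2
```

```bash
python3 w.py w2
```

```text
tamper_grip [(0.74, [258.5, 221.1], np.int64(8976))]
tamper_sole [(0.62, [264.4, 183.3], np.int64(3616))]
3.95 [ 559.17643239 -145.63168863   41.00385615] jaw 62.11036096120451
```

View pics/w2.png

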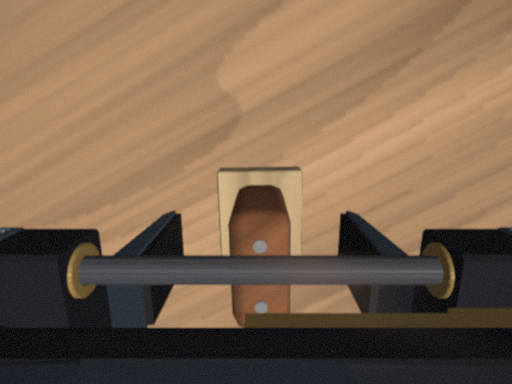

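The grip is centred between the jaws (column 260, screws at rows 247 and 308) and square to them. I'll close now.

Request:
{"api": "arm_command", "payload": {
  "deltas": [
    [0.5,[0,0,0],0],
    [0.3,[0,0,0],0],
    [0.2,[0,0,0],0],
    [0.1,[0,0,0],0],
    [0,[0,0,0],0],
    [0,[0,0,0],0],
    [0,[0,0,0],0],
    [0,[0,0,0],0],
    [0,[0,0,0],0],
    [0,[0,0,0],0]
  ],
  "grip_force": 55
}}

```text
time_s: 4.95
ee_pos: [558.6, -145.5, 40.0]
ee_rot: [62.5, 90.0, 34.6]
force: [-0.3, 0.4, 0.1]
gripper_width: 27.8
```

Request:
{"api": "arm_command", "payload": {
  "deltas": [
    [0,[0,0,10],0],
    [0,[0,0,35],0],
    [0,[0,0,65],0],
    [0,[-3,20,90],0.03],
    [0,[-7,50,95],0.08],
    [0,[-12,85,95],0.13],
    [0,[-17,120,95],0.18],
    [0,[-22,157,95],0.23],
    [0,[-27,194,95],0.28],
    [0,[-32,231,95],0.33],
    [0,[-37,268,95],0.37],
    [0,[-42,305,95],0.4],
    [0,[-45,330,95],0.42],
    [0,[-48,344,95],0.42],
    [0,[-48,348,95],0.42],
    [0,[-48,348,95],0.42],
    [0,[-48,348,95],0.42],
    [0,[-48,348,95],0.42]
  ]
}}

```text
time_s: 6.75
ee_pos: [510.8, 201.3, 135.0]
ee_rot: [-111.5, 90.0, -115.4]
force: [0.8, -0.3, -2.8]
gripper_width: 27.9
```

```bash
cat > look.py <<'E'
from fit import *
import sys
from scipy.spatial.transform import Rotation as Ro
tag=sys.argv[1]; ns=sys.argv[2].split(",")
st=env.state(); M=Ro.from_euler("xyz",st["ee_rot"],degrees=True).as_matrix(); 
print(st["time_s"],st["ee_pos"].round(2),"jaw",np.degrees(np.arctan2(M[1,1],M[0,1])).round(2),"down",M[:,0].round(4),"F",st["force"].round(2),st["torque"].round(2),st["gripper_width"])
for n in ns:
    f=cams.grab_frame(n); pickle.dump(f,open(f"{tag}_{n}.pkl","wb"))
    im=f["img"][:,:,::-1]
    if n=="top": im=im[150:270,70:250]
    if n=="side": im=im[200:340,210:350]
    if n!="wrist": im=cv2.resize(im,None,fx=4,fy=4,interpolation=cv2.INTER_CUBIC)
    cv2.imwrite(f"pics/{tag}_{n}.png",im)
E
python3 look.py b1 top,side,wrist
```

```text
6.75 [510.78 201.34 134.98] jaw 86.08 down [-2.e-04 -3.e-04 -1.e+00] F [ 0.76 -0.27 -2.83] [0.04 0.04 0.03] 27.89883157793884
```

View pics/b1_side.png

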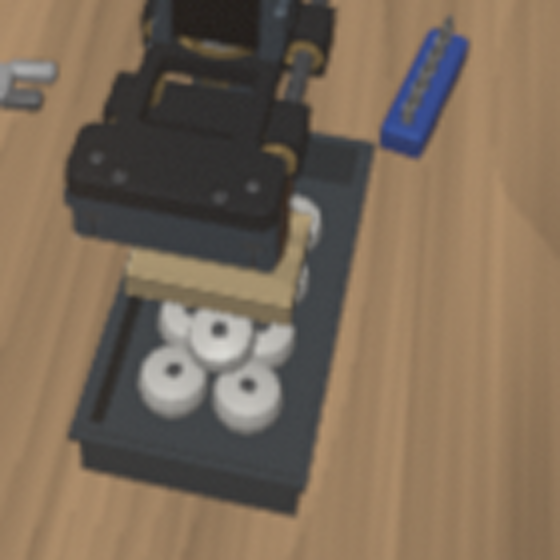

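View pics/b1_wrist.png

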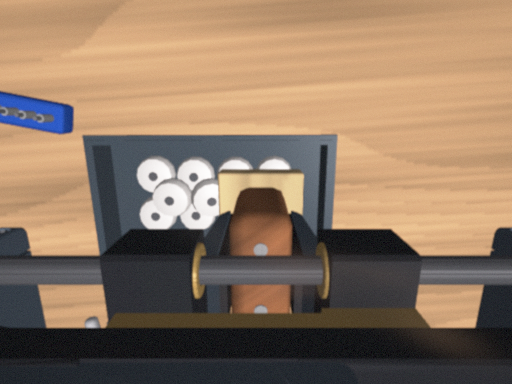

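View pics/b1_top.png

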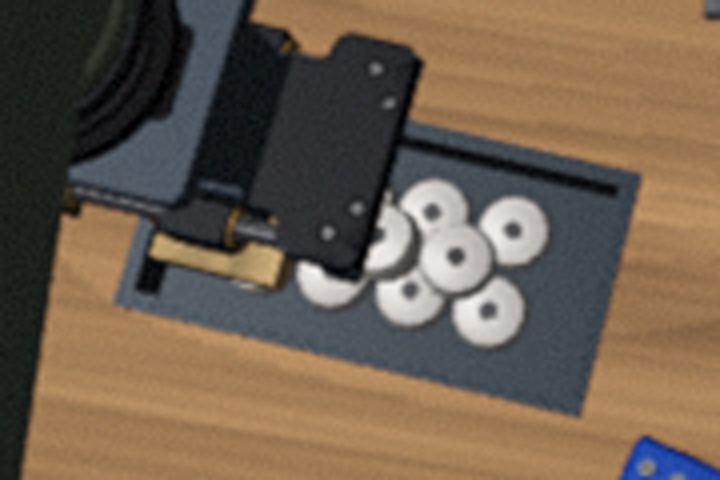

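Run:
```python
from h import *
import pickle
f=pickle.load(open("b1_wrist.pkl","rb"))
B=np.array([507.8,160.4]);a=np.deg2rad(-3.85);c,s=np.cos(a),np.sin(a);R=np.array([[c,s],[-s,c]])
for p,z in[((220,171),111),((303,171),111),((85,136),36),((336,135),36)]:
    w=atz(f,p,z)[:2]; print(p,w.round(1),(R@(w-B)).round(1), "tcp local",(R@(np.array([510.8,201.3])-B)).round(1))
```

```text
(220, 171) [471.7 178.8] [-37.3  15.9] tcp local [ 0.2 41. ]
(303, 171) [475.  228.5] [-37.3  65.7] tcp local [ 0.2 41. ]
(85, 136) [448.2  60.5] [ -52.8 -103.7] tcp local [ 0.2 41. ]
(336, 135) [461.2 265.9] [-53.6 102.2] tcp local [ 0.2 41. ]
```

Request:
{"api": "arm_command", "payload": {
  "deltas": [
    [0,[0,1,-15],0],
    [0,[0,2,-30],0],
    [0,[0,2,-42],0],
    [0,[0,2,-48],0],
    [0,[0,2,-50],0],
    [0,[0,2,-50],0]
  ]
}}

```text
time_s: 7.5
ee_pos: [510.8, 204.5, 85.0]
ee_rot: [57.7, 90.0, 53.9]
force: [0.1, 0.5, -2.1]
gripper_width: 28.1
```

Request:
{"api": "arm_command", "payload": {
  "deltas": [
    [0,[0,0,-1],0],
    [0,[0,0,-2],0],
    [0,[0,0,-3],0],
    [0,[0,0,-4],0],
    [0,[0,0,-4],0]
  ]
}}

```text
time_s: 8.0
ee_pos: [510.6, 204.5, 81.0]
ee_rot: [105.4, 90.0, 101.6]
force: [0.7, -0.1, -2.0]
gripper_width: 27.9
```

Request:
{"api": "arm_command", "payload": {
  "deltas": [
    [0,[0,0,-0.5],0],
    [0,[0,0,-1],0],
    [0,[0,0,-1.5],0]
  ]
}}

```text
time_s: 8.3
ee_pos: [510.7, 204.6, 79.6]
ee_rot: [33.0, 90.0, 29.2]
force: [0.9, -0.7, -2.4]
gripper_width: 27.8
```

Request:
{"api": "arm_command", "payload": {
  "deltas": [
    [0,[0,0,-0.5],0],
    [0,[0,0,-1],0],
    [0,[0,0,-1],0]
  ]
}}

```text
time_s: 8.6
ee_pos: [510.8, 204.5, 78.4]
ee_rot: [35.2, 90.0, 31.3]
force: [0.1, -0.7, -1.9]
gripper_width: 27.8
```

Request:
{"api": "arm_command", "payload": {
  "deltas": [
    [0,[0,0,-0.5],0],
    [0,[0,0,-1],0],
    [0,[0,0,-1],0]
  ]
}}

```text
time_s: 8.9
ee_pos: [510.5, 204.5, 77.3]
ee_rot: [-171.7, 90.0, -175.5]
force: [-0.6, -0.0, -2.1]
gripper_width: 27.7
```

Request:
{"api": "arm_command", "payload": {
  "deltas": [
    [0,[0,0,-0.5],0],
    [0,[0,0,-1],0],
    [0,[0,0,-1],0]
  ]
}}

```text
time_s: 9.2
ee_pos: [510.4, 204.4, 76.3]
ee_rot: [-160.3, 90.0, -164.2]
force: [-0.3, -0.6, -2.7]
gripper_width: 27.8
```

```bash
python3 look.py b2 side
```

```text
9.2 [510.4  204.41  76.28] jaw 86.17 down [-5.e-04 -1.e-04 -1.e+00] F [-0.29 -0.57 -2.69] [ 0.07 -0.02  0.02] 27.83960356703946
```

View pics/b2_side.png

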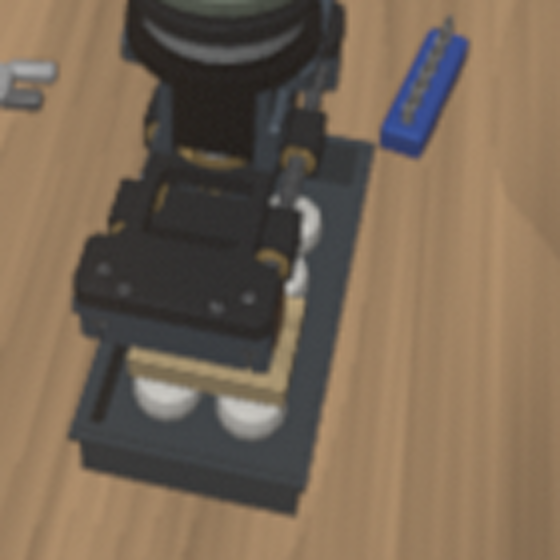

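Request:
{"api": "arm_command", "payload": {
  "deltas": [
    [0,[0,0,-0.5],0],
    [0,[0,0,-1],0],
    [0,[0,0,-1],0]
  ]
}}

```text
time_s: 9.55
ee_pos: [510.5, 204.5, 75.4]
ee_rot: [-178.8, 90.0, 177.4]
force: [0.3, 0.8, -1.9]
gripper_width: 27.5
```

```bash
python3 - <<'E'
from h import *
import pickle
f=pickle.load(open("b2_side.pkl","rb"))
a=np.deg2rad(-3.85);R=np.array([[np.cos(a),-np.sin(a)],[np.sin(a),np.cos(a)]])
for z in (24,30,36,42):
    X=[np.r_[R@np.array(q)+[510.4,204.4],z+d] for q in((37,26),(-37,26)) for d in (0,16)]
    print(z,((proj(f,X)-[210,200])*4).round(0).tolist())
# feet floor expected outline: bottom feet centers
for q in((18.5,54),(-19,54)):
    w=np.r_[R@np.array(q)+[507.8,160.4],24]; print(((proj(f,w)[0]-[210,200])*4).round())
E
python3 look.py b3 side
```

```text
24 [[125.0, 388.0], [124.0, 368.0], [279.0, 422.0], [281.0, 402.0]]
30 [[125.0, 381.0], [124.0, 361.0], [280.0, 414.0], [281.0, 395.0]]
36 [[124.0, 373.0], [123.0, 353.0], [281.0, 407.0], [282.0, 387.0]]
42 [[124.0, 366.0], [123.0, 346.0], [281.0, 400.0], [283.0, 380.0]]
[171. 367.]
[248. 384.]
9.55 [510.53 204.48  75.38] jaw 86.17 down [-2.e-04  0.e+00 -1.e+00] F [ 0.32  0.76 -1.88] [ 0.02 -0.   -0.03] 27.498132488742556
```

Request:
{"api": "arm_command", "payload": {
  "deltas": [
    [0,[0,0,-0.5],0],
    [0,[0,0,-1],0],
    [0,[0,0,-1],0]
  ]
}}

```text
time_s: 9.9
ee_pos: [510.5, 204.5, 74.4]
ee_rot: [-178.1, 90.0, 178.1]
force: [0.1, -0.3, -2.9]
gripper_width: 27.7
```

Request:
{"api": "arm_command", "payload": {
  "deltas": [
    [0,[0,0,-0.5],0],
    [0,[0,0,-1],0],
    [0,[0,0,-1],0]
  ]
}}

```text
time_s: 10.2
ee_pos: [510.5, 204.5, 73.4]
ee_rot: [178.8, 90.0, 175.0]
force: [-0.3, -0.1, -1.9]
gripper_width: 27.6
```

```bash
python3 look.py b4 side,wrist
```

```text
10.2 [510.52 204.5   73.38] jaw 86.18 down [-2.e-04  0.e+00 -1.e+00] F [-0.27 -0.15 -1.92] [0.03 0.01 0.  ] 27.604771864281307
```

View pics/b4_wrist.png

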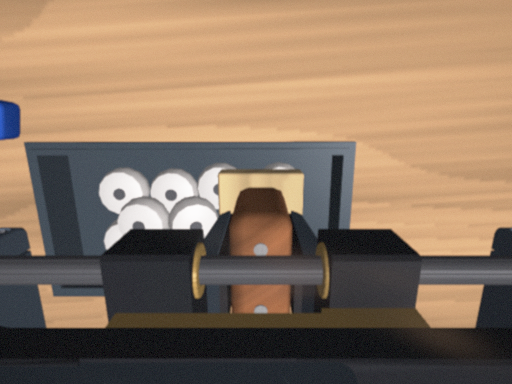

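View pics/b4_side.png

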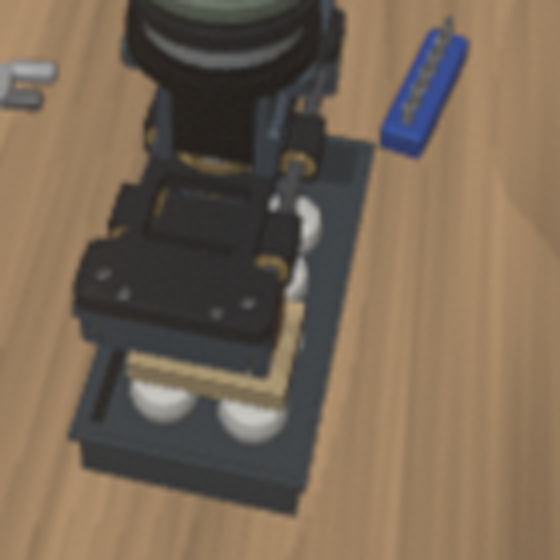

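Request:
{"api": "arm_command", "payload": {
  "deltas": [
    [0,[0,0,-0.5],0],
    [0,[0,0,-1],0],
    [0,[0,0,-1],0]
  ]
}}

```text
time_s: 10.6
ee_pos: [510.5, 204.5, 72.4]
ee_rot: [176.8, 90.0, 172.9]
force: [0.0, 0.2, -2.1]
gripper_width: 27.7
```

Request:
{"api": "arm_command", "payload": {
  "deltas": [
    [0,[0,0,-0.5],0],
    [0,[0,0,-1],0],
    [0,[0,0,-1],0]
  ]
}}

```text
time_s: 10.9
ee_pos: [510.5, 204.5, 71.4]
ee_rot: [176.6, 90.0, 172.8]
force: [0.0, -0.3, -1.8]
gripper_width: 27.7
```

Request:
{"api": "arm_command", "payload": {
  "deltas": [
    [0,[0,0,-0.5],0],
    [0,[0,0,-1],0],
    [0,[0,0,-1],0]
  ]
}}

```text
time_s: 11.2
ee_pos: [510.5, 204.5, 70.4]
ee_rot: [174.0, 90.0, 170.2]
force: [0.4, 0.7, -2.8]
gripper_width: 27.8
```

Request:
{"api": "arm_command", "payload": {
  "deltas": [
    [0,[0,0,-0.5],0],
    [0,[0,0,-1],0],
    [0,[0,0,-1],0]
  ]
}}

```text
time_s: 11.5
ee_pos: [510.5, 204.5, 69.4]
ee_rot: [169.2, 90.0, 165.4]
force: [-0.4, -0.3, -2.7]
gripper_width: 27.7
```

```bash
python3 look.py b5 side,top
```

```text
11.5 [510.53 204.49  69.39] jaw 86.17 down [-2.e-04  0.e+00 -1.e+00] F [-0.35 -0.3  -2.75] [0.04 0.01 0.03] 27.68395435784998
```

View pics/b5_side.png

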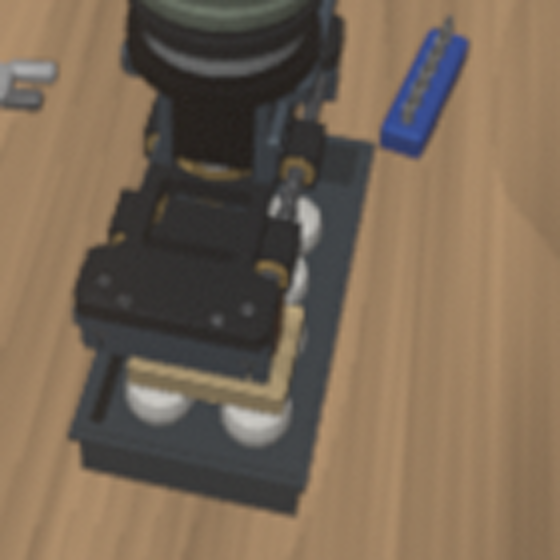

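View pics/b5_top.png

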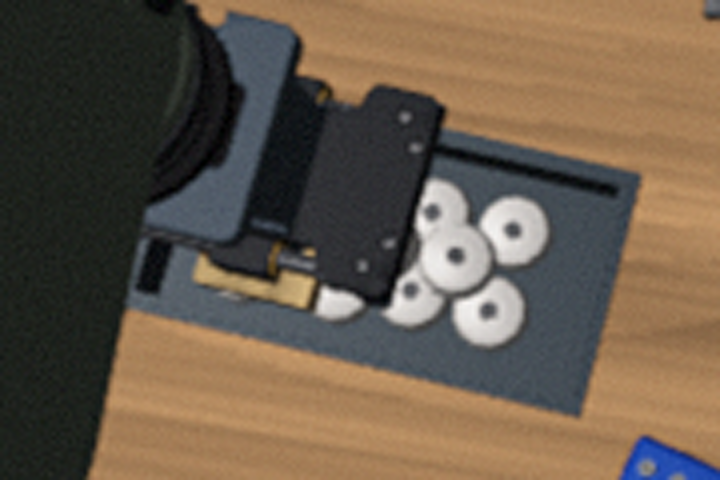

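Request:
{"api": "arm_command", "payload": {
  "deltas": [
    [0,[0,0,-0.5],0]
  ]
}}

```text
time_s: 11.7
ee_pos: [510.7, 204.5, 69.0]
ee_rot: [37.1, 90.0, 33.3]
force: [-0.0, 0.8, -1.9]
gripper_width: 27.9
```

Request:
{"api": "arm_command", "payload": {
  "deltas": [
    [0,[0,0,-0.5],0]
  ]
}}

```text
time_s: 11.8
ee_pos: [510.6, 204.5, 68.5]
ee_rot: [84.9, 90.0, 81.1]
force: [-0.6, -0.4, -2.9]
gripper_width: 27.6
```

Request:
{"api": "arm_command", "payload": {
  "deltas": [
    [0,[0,0,-0.5],0]
  ]
}}

```text
time_s: 11.9
ee_pos: [510.6, 204.5, 67.9]
ee_rot: [115.2, 90.0, 111.4]
force: [-0.3, -0.1, -2.0]
gripper_width: 27.9
```

Request:
{"api": "arm_command", "payload": {
  "deltas": [
    [0,[0,0,-0.5],0],
    [0,[0,0,-1],0]
  ]
}}

```text
time_s: 12.1
ee_pos: [510.6, 204.5, 66.9]
ee_rot: [75.7, 90.0, 71.9]
force: [0.0, -0.4, -2.3]
gripper_width: 27.5
```

Request:
{"api": "arm_command", "payload": {
  "deltas": [
    [0,[0,0,-0.5],0],
    [0,[0,0,-1],0]
  ]
}}

```text
time_s: 12.3
ee_pos: [510.6, 204.5, 65.9]
ee_rot: [91.7, 90.0, 87.9]
force: [-0.5, -0.5, -3.2]
gripper_width: 27.8
```

Request:
{"api": "arm_command", "payload": {
  "deltas": [
    [0,[0,0,-0.5],0],
    [0,[0,0,-1],0]
  ]
}}

```text
time_s: 12.5
ee_pos: [510.6, 204.5, 64.9]
ee_rot: [76.5, 90.0, 72.7]
force: [-0.8, 0.2, -2.1]
gripper_width: 27.9
```

Request:
{"api": "arm_command", "payload": {
  "deltas": [
    [0,[0,0,-0.5],0]
  ]
}}

```text
time_s: 12.6
ee_pos: [510.6, 204.5, 64.4]
ee_rot: [84.9, 90.0, 81.0]
force: [0.1, -0.3, -2.2]
gripper_width: 28.1
```

Request:
{"api": "arm_command", "payload": {
  "deltas": [
    [0,[0,0,-0.3],0]
  ]
}}

```text
time_s: 12.7
ee_pos: [510.6, 204.5, 64.1]
ee_rot: [114.9, 90.0, 111.1]
force: [0.1, 0.5, -2.6]
gripper_width: 27.9
```

Request:
{"api": "arm_command", "payload": {
  "deltas": [
    [0,[0,0,-0.3],0]
  ]
}}

```text
time_s: 12.8
ee_pos: [510.6, 204.5, 63.9]
ee_rot: [80.0, 90.0, 76.2]
force: [-0.6, -0.3, -0.2]
gripper_width: 27.8
```

```bash
python3 look.py b6 side,wrist
```

```text
12.8 [510.62 204.52  63.91] jaw 86.17 down [ 0.e+00  1.e-04 -1.e+00] F [-0.58 -0.32 -0.16] [-0.05  0.1   0.04] 27.79419354675304
```

View pics/b6_side.png

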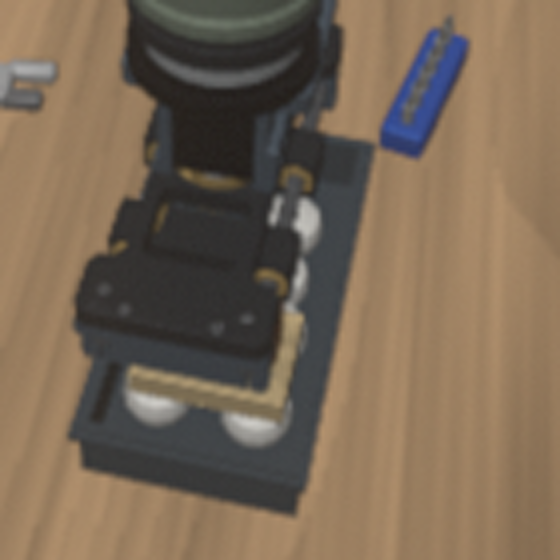

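View pics/b6_wrist.png

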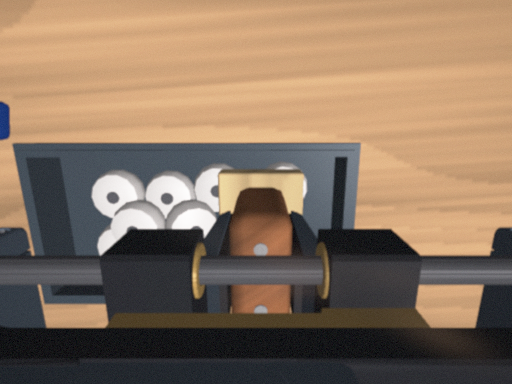

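Request:
{"api": "arm_command", "payload": {
  "deltas": [
    [0,[0,0,-0.3],0]
  ]
}}

```text
time_s: 13.0
ee_pos: [510.7, 204.6, 63.9]
ee_rot: [34.5, 90.0, 30.7]
force: [-0.4, 0.4, 2.0]
gripper_width: 27.7
```

Request:
{"api": "arm_command", "payload": {
  "deltas": [
    [0,[0,0,-0.3],0]
  ]
}}

```text
time_s: 13.1
ee_pos: [510.7, 204.6, 63.9]
ee_rot: [33.9, 90.0, 30.1]
force: [-0.7, -0.9, 5.3]
gripper_width: 27.8
```

Request:
{"api": "arm_command", "payload": {
  "deltas": [
    [0,[0,0,5],0],
    [0,[0,0,25],0],
    [0,[0,0,45],0],
    [0,[-2,-30,45],0],
    [0,[-4,-60,45],0],
    [0,[-6,-80,45],0],
    [0,[-6,-87,45],0],
    [0,[-6,-87,35],0],
    [0,[-6,-87,30],0],
    [0,[-6,-87,30],0]
  ]
}}

```text
time_s: 14.1
ee_pos: [503.9, 118.2, 91.9]
ee_rot: [-174.1, 89.9, -177.9]
force: [0.9, 0.0, -2.7]
gripper_width: 27.8
```

```bash
python3 look.py b7 side,top,wrist
```

```text
14.1 [503.87 118.23  91.94] jaw 86.22 down [-2.5e-03 -1.0e-04 -1.0e+00] F [ 0.93  0.04 -2.71] [0.08 0.01 0.02] 27.847371408624035
```

View pics/b7_side.png

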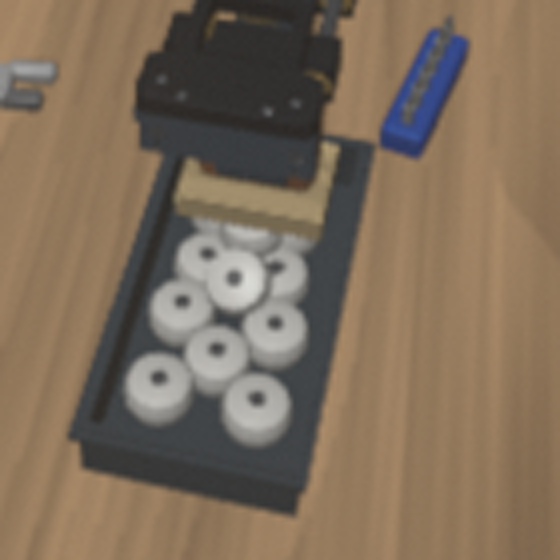

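View pics/b7_top.png

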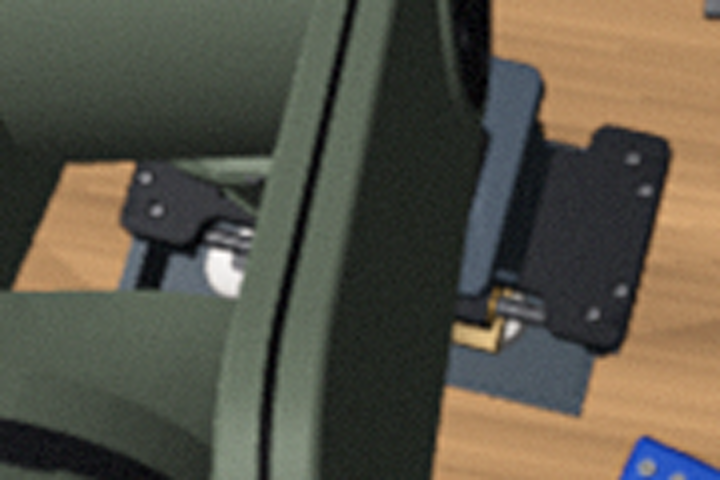

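View pics/b7_wrist.png

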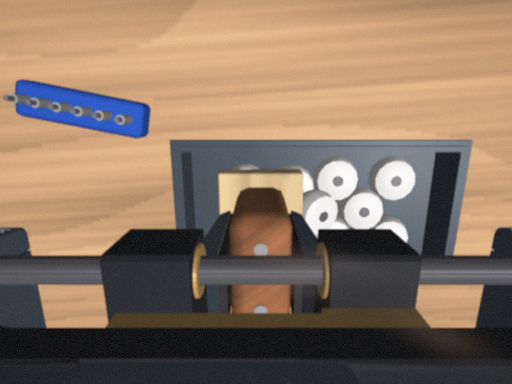

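Request:
{"api": "arm_command", "payload": {
  "deltas": [
    [0,[0.5,0,-5],0],
    [0,[1,0,-9],0],
    [0,[1,0,-9.5],0],
    [0,[1,0,-10],0]
  ]
}}

```text
time_s: 14.65
ee_pos: [505.5, 117.5, 83.1]
ee_rot: [176.1, 90.0, 172.2]
force: [-0.3, 0.5, -2.6]
gripper_width: 27.8
```

Request:
{"api": "arm_command", "payload": {
  "deltas": [
    [0,[0,0,-0.5],0],
    [0,[0,0,-1],0],
    [0,[0,0,-1.5],0],
    [0,[0,0,-2],0]
  ]
}}

```text
time_s: 15.05
ee_pos: [505.6, 117.5, 81.3]
ee_rot: [46.5, 90.0, 42.7]
force: [-0.3, -0.4, -3.2]
gripper_width: 27.6
```

Request:
{"api": "arm_command", "payload": {
  "deltas": [
    [0,[0,0,-0.5],0],
    [0,[0,0,-1],0],
    [0,[0,0,-1.5],0]
  ]
}}

```text
time_s: 15.35
ee_pos: [505.6, 117.5, 79.8]
ee_rot: [77.8, 90.0, 73.9]
force: [-0.1, 0.1, -2.4]
gripper_width: 27.6
```

Request:
{"api": "arm_command", "payload": {
  "deltas": [
    [0,[0,0,-0.5],0],
    [0,[0,0,-1],0],
    [0,[0,0,-1.5],0]
  ]
}}

```text
time_s: 15.65
ee_pos: [506.0, 117.7, 78.5]
ee_rot: [29.8, 89.9, 26.0]
force: [0.4, -0.4, 0.2]
gripper_width: 27.8
```

Request:
{"api": "arm_command", "payload": {
  "deltas": [
    [0,[0,0,-0.3],0],
    [0,[0,0,-0.6],0],
    [0,[0,0,-0.9],0]
  ]
}}

```text
time_s: 15.95
ee_pos: [505.5, 117.9, 77.7]
ee_rot: [103.9, 90.0, 100.1]
force: [-0.5, 1.8, 3.9]
gripper_width: 27.8
```

Request:
{"api": "arm_command", "payload": {
  "deltas": [
    [0,[0,0,-0.3],0],
    [0,[0,0,-0.6],0]
  ]
}}

```text
time_s: 16.15
ee_pos: [505.4, 118.1, 77.4]
ee_rot: [96.9, 89.9, 93.1]
force: [-3.8, 2.8, 7.8]
gripper_width: 27.8
```

Request:
{"api": "arm_command", "payload": {
  "deltas": [
    [0,[1.5,0,-0.2],0],
    [0,[3,0,-0.3],0],
    [0,[1.5,1.5,-0.4],0],
    [0,[0,3,-0.5],0],
    [0,[-1.5,1.5,-0.6],0],
    [0,[-3,0,-0.7],0],
    [0,[-1.5,-1.5,-0.8],0],
    [0,[0,-3,-0.9],0],
    [0,[0,0,-1.0],0]
  ]
}}

```text
time_s: 17.05
ee_pos: [506.0, 117.1, 75.7]
ee_rot: [-2.3, 90.0, -6.2]
force: [-0.2, -0.2, -1.4]
gripper_width: 28.0
```

Request:
{"api": "arm_command", "payload": {
  "deltas": [
    [0,[1.5,0,-0.4],0],
    [0,[3,0,-0.8],0],
    [0,[1.5,1.5,-1.1],0],
    [0,[0,3,-1.4],0],
    [0,[-1.5,1.5,-1.7],0],
    [0,[-3,0,-2.0],0],
    [0,[-1.5,-1.5,-2.3],0],
    [0,[0,-3,-2.6],0],
    [0,[0,0,-2.8],0]
  ]
}}

```text
time_s: 17.95
ee_pos: [506.0, 117.2, 73.0]
ee_rot: [6.8, 90.0, 3.0]
force: [0.7, 0.8, -2.2]
gripper_width: 27.8
```

Request:
{"api": "arm_command", "payload": {
  "deltas": [
    [0,[1.5,0,-0.3],0],
    [0,[3,0,-0.6],0],
    [0,[1.5,1.5,-0.9],0],
    [0,[0,3,-1.2],0],
    [0,[-1.5,1.5,-1.5],0],
    [0,[-3,0,-1.8],0],
    [0,[-1.5,-1.5,-2.1],0],
    [0,[0,-3,-2.3],0],
    [0,[0,0,-2.5],0]
  ]
}}

```text
time_s: 18.85
ee_pos: [506.0, 117.2, 70.5]
ee_rot: [9.3, 90.0, 5.5]
force: [0.0, -0.7, -1.6]
gripper_width: 28.1
```

Request:
{"api": "arm_command", "payload": {
  "deltas": [
    [0,[1.5,0,-0.3],0],
    [0,[3,0,-0.6],0],
    [0,[1.5,1.5,-0.9],0],
    [0,[0,3,-1.2],0],
    [0,[-1.5,1.5,-1.5],0],
    [0,[-3,0,-1.8],0],
    [0,[-1.5,-1.5,-2.1],0],
    [0,[0,-3,-2.4],0],
    [0,[0,0,-2.7],0]
  ]
}}

```text
time_s: 19.75
ee_pos: [506.0, 117.2, 67.8]
ee_rot: [9.4, 90.0, 5.5]
force: [1.2, 0.7, -2.5]
gripper_width: 27.9
```

Request:
{"api": "arm_command", "payload": {
  "deltas": [
    [0,[1.5,0,-0.3],0],
    [0,[3,0,-0.6],0],
    [0,[1.5,1.5,-0.9],0],
    [0,[0,3,-1.2],0],
    [0,[-1.5,1.5,-1.5],0],
    [0,[-3,0,-1.8],0],
    [0,[-1.5,-1.5,-2.1],0],
    [0,[0,-3,-2.4],0],
    [0,[0,0,-2.7],0]
  ]
}}

```text
time_s: 20.65
ee_pos: [506.0, 117.2, 65.1]
ee_rot: [8.8, 90.0, 5.0]
force: [-0.8, 1.1, -2.2]
gripper_width: 27.8
```

Request:
{"api": "arm_command", "payload": {
  "deltas": [
    [0,[1,0,-0.3],0],
    [0,[1,1,-0.6],0],
    [0,[0,0,-0.8],0]
  ]
}}

```text
time_s: 20.95
ee_pos: [505.7, 117.7, 64.2]
ee_rot: [47.5, 90.0, 43.6]
force: [-0.6, 0.1, -2.8]
gripper_width: 27.7
```

Request:
{"api": "arm_command", "payload": {
  "deltas": [
    [0,[0,0,-0.4],0],
    [0,[0,0,-0.8],0]
  ]
}}

```text
time_s: 21.15
ee_pos: [505.4, 117.4, 63.9]
ee_rot: [-172.5, 90.0, -176.3]
force: [-1.2, -0.4, 4.6]
gripper_width: 27.6
```

Request:
{"api": "arm_command", "payload": {
  "deltas": [
    [0,[0,0,-0.3],0]
  ]
}}

```text
time_s: 21.25
ee_pos: [505.5, 117.5, 63.9]
ee_rot: [158.8, 90.0, 155.0]
force: [-3.1, -1.2, 7.2]
gripper_width: 27.7
```

Request:
{"api": "arm_command", "payload": {
  "deltas": [
    [0,[0,0,4],0],
    [0,[0,0,18],0],
    [0,[0,0,26],0],
    [0,[1,15,27],0],
    [0,[2,35,27],0],
    [0,[2.5,43,25],0],
    [0,[2.5,43,22],0],
    [0,[2.5,43,20.5],0],
    [0,[2.5,43,20],0]
  ]
}}

```text
time_s: 22.15
ee_pos: [507.6, 160.0, 82.5]
ee_rot: [-152.9, 89.9, -156.7]
force: [0.5, -0.3, -3.5]
gripper_width: 28.0
```

```bash
python3 look.py b8 side,wrist
```

```text
22.15 [507.61 159.98  82.51] jaw 86.16 down [-1.4e-03 -6.0e-04 -1.0e+00] F [ 0.48 -0.35 -3.47] [0.02 0.   0.05] 28.010526185424286
```

View pics/b8_side.png

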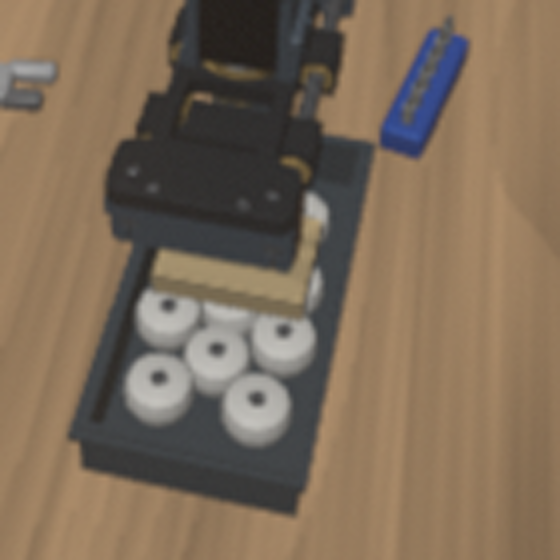

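View pics/b8_wrist.png

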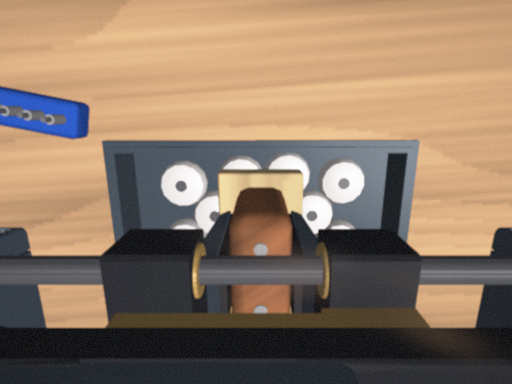

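Request:
{"api": "arm_command", "payload": {
  "deltas": [
    [0,[0,0,-0.6],0],
    [0,[0,0,-1.2],0],
    [0,[0,0,-1.8],0],
    [0,[0,0,-2.4],0]
  ]
}}

```text
time_s: 22.65
ee_pos: [508.1, 160.4, 80.8]
ee_rot: [52.2, 90.0, 48.4]
force: [0.2, 0.7, -2.9]
gripper_width: 28.1
```

Request:
{"api": "arm_command", "payload": {
  "deltas": [
    [0,[1.5,0,-0.3],0],
    [0,[3,0,-0.6],0],
    [0,[1.5,1.5,-0.9],0],
    [0,[0,3,-1.2],0],
    [0,[-1.5,1.5,-1.5],0],
    [0,[-3,0,-1.8],0],
    [0,[-1.5,-1.5,-2.1],0],
    [0,[0,-3,-2.4],0],
    [0,[0,0,-2.7],0]
  ]
}}

```text
time_s: 23.55
ee_pos: [508.5, 160.2, 78.1]
ee_rot: [15.2, 90.0, 11.4]
force: [0.4, -0.3, -2.4]
gripper_width: 27.5
```

Request:
{"api": "arm_command", "payload": {
  "deltas": [
    [0,[1.5,0,-0.3],0],
    [0,[3,0,-0.6],0],
    [0,[1.5,1.5,-0.9],0],
    [0,[0,3,-1.2],0],
    [0,[-1.5,1.5,-1.5],0],
    [0,[-3,0,-1.8],0],
    [0,[-1.5,-1.5,-2.1],0],
    [0,[0,-3,-2.4],0],
    [0,[0,0,-2.7],0]
  ]
}}

```text
time_s: 24.45
ee_pos: [508.5, 160.2, 75.4]
ee_rot: [9.8, 90.0, 5.9]
force: [0.3, -0.2, -3.1]
gripper_width: 28.1
```

Request:
{"api": "arm_command", "payload": {
  "deltas": [
    [0,[1.5,0,-0.3],0],
    [0,[3,0,-0.6],0],
    [0,[1.5,1.5,-0.9],0],
    [0,[0,3,-1.2],0],
    [0,[-1.5,1.5,-1.5],0],
    [0,[-3,0,-1.8],0],
    [0,[-1.5,-1.5,-2.1],0],
    [0,[0,-3,-2.4],0],
    [0,[0,0,-2.7],0]
  ]
}}

```text
time_s: 25.35
ee_pos: [508.5, 160.2, 72.7]
ee_rot: [4.7, 90.0, 0.8]
force: [-0.1, 0.4, -1.9]
gripper_width: 27.6
```

Request:
{"api": "arm_command", "payload": {
  "deltas": [
    [0,[1.5,0,-0.3],0],
    [0,[3,0,-0.6],0],
    [0,[1.5,1.5,-0.9],0],
    [0,[0,3,-1.2],0],
    [0,[-1.5,1.5,-1.5],0],
    [0,[-3,0,-1.8],0],
    [0,[-1.5,-1.5,-2.1],0],
    [0,[0,-3,-2.4],0],
    [0,[0,0,-2.7],0]
  ]
}}

```text
time_s: 26.25
ee_pos: [508.5, 160.2, 70.0]
ee_rot: [9.7, 90.0, 5.8]
force: [-0.2, 0.5, -1.3]
gripper_width: 28.1
```

Request:
{"api": "arm_command", "payload": {
  "deltas": [
    [0,[1.5,0,-0.3],0],
    [0,[3,0,-0.6],0],
    [0,[1.5,1.5,-0.9],0],
    [0,[0,3,-1.2],0],
    [0,[-1.5,1.5,-1.5],0],
    [0,[-3,0,-1.8],0],
    [0,[-1.5,-1.5,-2.1],0],
    [0,[0,-3,-2.4],0],
    [0,[0,0,-2.7],0]
  ]
}}

```text
time_s: 27.15
ee_pos: [508.5, 160.2, 67.3]
ee_rot: [9.5, 90.0, 5.6]
force: [0.0, 1.3, -2.3]
gripper_width: 28.0
```

Request:
{"api": "arm_command", "payload": {
  "deltas": [
    [0,[1.5,0,-0.3],0],
    [0,[3,0,-0.6],0],
    [0,[1.5,1.5,-0.9],0],
    [0,[0,3,-1.2],0],
    [0,[-1.5,1.5,-1.5],0],
    [0,[-3,0,-1.8],0],
    [0,[-1.5,-1.5,-2.1],0],
    [0,[0,-3,-2.4],0],
    [0,[0,0,-2.7],0]
  ]
}}

```text
time_s: 28.05
ee_pos: [508.5, 160.2, 64.6]
ee_rot: [9.1, 90.0, 5.2]
force: [-0.2, -0.4, -2.4]
gripper_width: 27.8
```

Request:
{"api": "arm_command", "payload": {
  "deltas": [
    [0,[0,0,-0.4],0],
    [0,[0,0,-0.8],0],
    [0,[0,0,-1.1],0]
  ]
}}

```text
time_s: 28.35
ee_pos: [508.3, 160.7, 63.9]
ee_rot: [41.4, 90.0, 37.6]
force: [-0.6, -0.4, 2.8]
gripper_width: 27.5
```

Request:
{"api": "arm_command", "payload": {
  "deltas": [
    [0,[0,0,-0.3],0]
  ]
}}

```text
time_s: 28.45
ee_pos: [508.3, 160.7, 63.9]
ee_rot: [36.2, 90.0, 32.4]
force: [-1.3, -0.2, 6.1]
gripper_width: 27.9
```

Request:
{"api": "arm_command", "payload": {
  "deltas": [
    [0,[0,0,4],0],
    [0,[0,0,20],0],
    [0,[0,-10,45],0],
    [0,[0,-45,70],0],
    [0,[0,-90,80],0],
    [0,[0,-135,80],0],
    [0,[0,-180,80],0],
    [0,[0,-220,80],0],
    [0,[0,-230,80],0],
    [0,[0,-230,80],0]
  ]
}}

```text
time_s: 29.45
ee_pos: [507.9, -70.8, 143.0]
ee_rot: [146.6, 90.0, 142.6]
force: [0.4, 0.9, -2.3]
gripper_width: 28.0
```

```bash
python3 look.py c1 side,top
```

```text
29.45 [507.9  -70.77 142.95] jaw 86.0 down [-3.e-04  3.e-04 -1.e+00] F [ 0.45  0.9  -2.27] [ 0.05  0.08 -0.04] 27.995099092562516
```

View pics/c1_side.png

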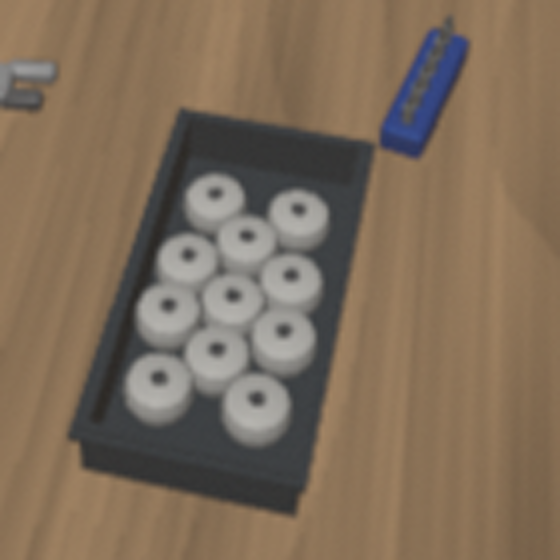

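View pics/c1_top.png

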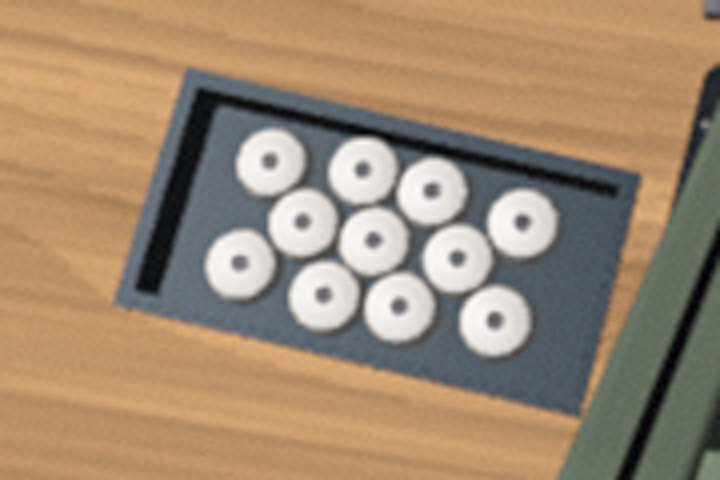

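All eleven lie apart without overlap; holes of the three middle feet are at top-crop (303,222), (373,241), (457,258). I'll triangulate the heights.

Run:
```python
from h import *
import pickle
s=pickle.load(open("c1_side.pkl","rb"));t=pickle.load(open("c1_top.pkl","rb"))
S=[(217,350),(233,297),(247,244),(158,378),(257,399),(168,306),(284,331),(188,256),(291,276),(214,193),(298,210)]
T=[(303,222),(373,241),(457,258),(270,161),(240,263),(362,170),(323,295),(432,191),(399,306),(522,222),(494,320)]
S=[(217,350),(233,297),(247,244),(158,378),(257,399),(168,306),(284,331),(188,256),(291,276),(214,193),(298,210)]
for a,b in zip(S,T):
    X,e=tri([(s,(210+a[0]/4,200+a[1]/4)),(t,(70+b[0]/4,150+b[1]/4))]); print(X.round(1),e)
```

```text
[510.4 197.8  21.5] [[-0.2, -0.1], [-0.1, 0.2]]
[507.4 165.3  21. ] [[-0.2, -0.0], [-0.0, 0.2]]
[506.3 127.7  16.6] [[-0.4, -0.1], [-0.1, 0.5]]
[535.3 218.4  21.9] [[-0.1, -0.0], [-0.0, 0.1]]
[487.6 221.3  21.7] [[-0.2, -0.1], [-0.1, 0.2]]
[538.2 176.8  21.7] [[-0.1, -0.0], [-0.0, 0.1]]
[479.8 181.7  22.2] [[-0.2, -0.0], [-0.1, 0.2]]
[534.1 144.   20.9] [[-0.2, -0.1], [-0.1, 0.2]]
[480.7 147.7  21.4] [[-0.2, -0.1], [-0.1, 0.3]]
[527.2 101.3  21.9] [[-0.1, -0.0], [-0.0, 0.1]]
[481.9 105.   21.9] [[-0.1, -0.0], [-0.0, 0.1]]
```

Request:
{"api": "arm_command", "payload": {
  "deltas": [
    [0,[0,40,0],0],
    [0,[0,85,0],0],
    [0,[0,130,0],0],
    [0,[0,175,0],0],
    [0,[0,212,-10],0],
    [0,[0,227,-35],0],
    [0,[0,228,-58],0],
    [0,[0,228,-70],0],
    [0,[0,228,-75],0],
    [0,[0,228,-76],0],
    [0,[0,228,-77],0],
    [0,[0,228,-77.5],0]
  ]
}}

```text
time_s: 30.75
ee_pos: [508.8, 158.4, 66.6]
ee_rot: [23.5, 89.9, 19.7]
force: [-0.1, 0.5, -2.0]
gripper_width: 28.1
```

Request:
{"api": "arm_command", "payload": {
  "deltas": [
    [0,[0,0,-0.4],0],
    [0,[0,0,-0.8],0],
    [0,[0,0,-1.2],0],
    [0,[0,0,-1.6],0],
    [0,[0,0,-1.9],0],
    [0,[0,0,-1.9],0]
  ]
}}

```text
time_s: 31.35
ee_pos: [508.2, 158.5, 63.9]
ee_rot: [21.7, 90.0, 17.9]
force: [-0.5, -0.6, -1.4]
gripper_width: 28.2
```

Request:
{"api": "arm_command", "payload": {
  "deltas": [
    [0,[0,0,-0.4],0],
    [0,[0,0,-0.7],0],
    [0,[0,0,-0.9],0]
  ]
}}

```text
time_s: 31.65
ee_pos: [508.2, 158.5, 63.9]
ee_rot: [20.8, 90.0, 17.0]
force: [-2.1, -1.6, 8.8]
gripper_width: 27.4
```

Request:
{"api": "arm_command", "payload": {
  "deltas": [
    [0,[0,0,-0.2],0],
    [0,[0,0,-0.3],0],
    [0,[0,0,-0.3],0]
  ]
}}

```text
time_s: 31.95
ee_pos: [508.2, 158.5, 63.9]
ee_rot: [20.6, 90.0, 16.7]
force: [-2.0, -0.6, 8.1]
gripper_width: 27.6
```

Request:
{"api": "arm_command", "payload": {
  "deltas": [
    [0,[0,0,0],0],
    [0,[0,0,0],0],
    [0,[0,0,0],0],
    [0,[0,0,0],0],
    [0,[0,0,0],0],
    [0,[0,0,0],0],
    [0,[0,0,0],0],
    [0,[0,0,0],0],
    [0,[0,0,0],0],
    [0,[0,0,0],0],
    [0,[0,0,0],0],
    [0,[0,0,0],0]
  ]
}}

```text
time_s: 33.15
ee_pos: [508.2, 158.5, 63.8]
ee_rot: [21.2, 90.0, 17.3]
force: [-2.8, -1.3, 9.8]
gripper_width: 27.2
```

Request:
{"api": "arm_command", "payload": {
  "deltas": [
    [0,[0,0,-0.2],0],
    [0,[0,0,-0.3],0],
    [0,[0,0,-0.3],0],
    [0,[0,0,-0.3],0]
  ]
}}

```text
time_s: 33.55
ee_pos: [508.2, 158.5, 63.8]
ee_rot: [20.6, 90.0, 16.8]
force: [-2.5, -1.4, 11.0]
gripper_width: 27.8
```

Request:
{"api": "arm_command", "payload": {
  "deltas": [
    [0,[0,0,-0.2],0],
    [0,[0,0,-0.2],0],
    [0,[0,0,-0.2],0],
    [0,[0,0,-0.2],0],
    [0,[0,0,-0.2],0],
    [0,[0,0,-0.2],0],
    [0,[0,0,-0.2],0],
    [0,[0,0,-0.2],0],
    [0,[0,0,-0.2],0],
    [0,[0,0,-0.2],0],
    [0,[0,0,-0.2],0],
    [0,[0,0,-0.2],0],
    [0,[0,0,-0.2],0],
    [0,[0,0,-0.2],0]
  ]
}}

```text
time_s: 34.95
ee_pos: [508.3, 158.5, 63.8]
ee_rot: [21.2, 89.9, 17.4]
force: [-2.8, -1.0, 12.7]
gripper_width: 27.8
```

Request:
{"api": "arm_command", "payload": {
  "deltas": [
    [0,[0,0,4],0],
    [0,[0,0,20],0],
    [0,[0,0,50],0],
    [0,[3,-20,75],-0.03],
    [0,[7,-50,80],-0.08],
    [0,[13,-85,80],-0.13],
    [0,[19,-122,80],-0.18],
    [0,[25,-159,80],-0.23],
    [0,[31,-196,80],-0.28],
    [0,[37,-233,80],-0.33],
    [0,[43,-268,75],-0.38],
    [0,[48,-294,55],-0.42],
    [0,[50,-304,30],-0.42],
    [0,[50,-304,8],-0.42],
    [0,[50,-304,-6],-0.42],
    [0,[50,-304,-12],-0.42],
    [0,[50,-304,-14],-0.42],
    [0,[50,-304,-14],-0.42]
  ]
}}

```text
time_s: 36.75
ee_pos: [558.5, -145.4, 48.3]
ee_rot: [20.3, 90.0, -7.6]
force: [-0.6, 0.7, -1.6]
gripper_width: 28.0
```

```bash
python3 look.py d1 side,top
```

```text
36.75 [ 558.46 -145.44   48.32] jaw 62.13 down [ 6.e-04 -1.e-04 -1.e+00] F [-0.59  0.75 -1.64] [-0.03  0.04  0.  ] 28.040788332135783
```

View pics/d1_side.png

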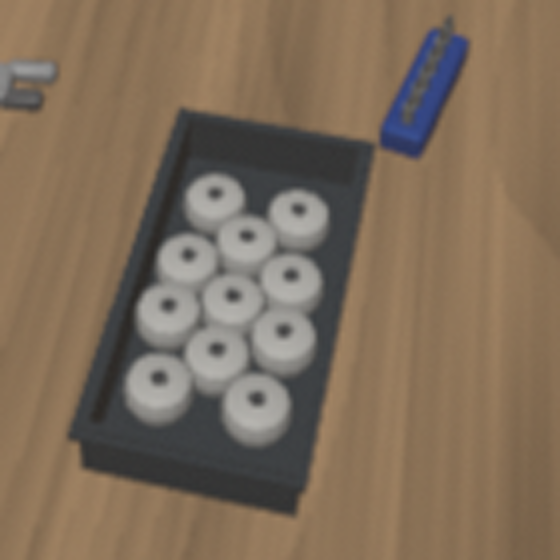

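The layer is still level. I'll lower the tamper slowly onto the table.

Request:
{"api": "arm_command", "payload": {
  "deltas": [
    [0,[0,0,-2],0],
    [0,[0,0,-4],0],
    [0,[0,0,-5.5],0],
    [0,[0,0,-6.5],0],
    [0,[0,0,-7],0],
    [0,[0,0,-7.5],0],
    [0,[0,0,-7.5],0]
  ]
}}

```text
time_s: 37.55
ee_pos: [558.1, -145.5, 40.5]
ee_rot: [149.6, 90.0, 121.7]
force: [-0.1, 0.4, -2.3]
gripper_width: 28.0
```

Request:
{"api": "arm_command", "payload": {
  "deltas": [
    [0,[0,0,-0.2],0],
    [0,[0,0,-0.4],0],
    [0,[0,0,-0.6],0],
    [0,[0,0,-0.7],0]
  ]
}}

```text
time_s: 37.95
ee_pos: [558.1, -145.5, 40.0]
ee_rot: [49.2, 90.0, 21.3]
force: [-0.4, -0.1, -1.7]
gripper_width: 27.5
```

Request:
{"api": "arm_command", "payload": {
  "deltas": [
    [0,[0,0,-0.1],0],
    [0,[0,0,-0.2],0],
    [0,[0,0,-0.2],0]
  ]
}}

```text
time_s: 38.25
ee_pos: [558.1, -145.5, 40.0]
ee_rot: [31.9, 90.0, 4.0]
force: [0.1, 1.0, -0.0]
gripper_width: 27.5
```

Contact made on the table at TCP height 40.0, the same as at pickup. I'll open slowly, then rise.

Request:
{"api": "arm_command", "payload": {
  "deltas": [
    [0.33,[0,0,0],0],
    [0.36,[0,0,0],0],
    [0.4,[0,0,0],0],
    [0.5,[0,0,0],0],
    [0.7,[0,0,0],0],
    [0.9,[0,0,0],0],
    [1,[0,0,0],0],
    [1,[0,0,0],0],
    [1,[0,0,0],0]
  ],
  "grip_force": 10
}}

```text
time_s: 39.15
ee_pos: [558.1, -145.5, 39.7]
ee_rot: [68.9, 90.0, 41.0]
force: [-0.4, -0.8, -0.4]
gripper_width: 81.9
```

Request:
{"api": "arm_command", "payload": {
  "deltas": [
    [1,[0,0,10],0],
    [1,[0,0,35],0],
    [1,[0,0,70],0],
    [1,[0,0,110],0],
    [1,[0,0,150],0],
    [1,[-20,0,170],0],
    [1,[-50,-20,180],0],
    [1,[-90,-40,180],0],
    [1,[-120,-60,180],0],
    [1,[-130,-70,180],0],
    [1,[-130,-70,180],0]
  ]
}}

```text
time_s: 40.25
ee_pos: [427.6, -216.4, 220.5]
ee_rot: [8.2, 89.9, -19.8]
force: [0.6, 0.2, 0.2]
gripper_width: 91.2
```

Run:
```python
from h import *
for n in("side","top"):
    f=cams.grab_frame(n); cv2.imwrite(f"pics/e_{n}.png",f["img"][:,:,::-1])
s=env.state(); print(s["time_s"],s["force"],s["gripper_width"])
```

```text
40.35 [ 0.32921936  0.38772225 -0.43311686] 91.04255479056516
```

View pics/e_side.png

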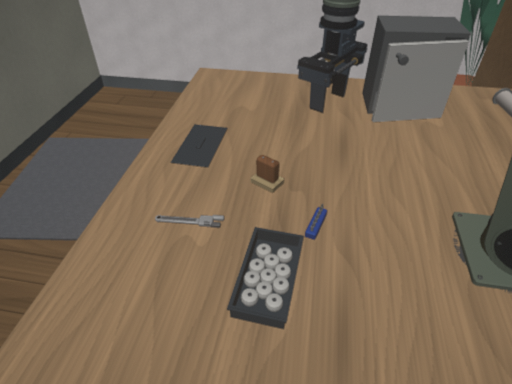

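View pics/e_top.png

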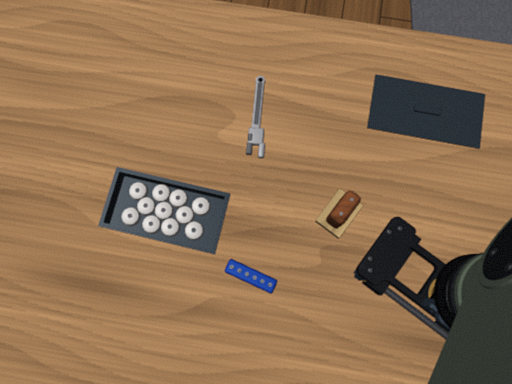

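The tamper stands at its old place, (340,212) in the top view. All eleven feet lie separate in the bin, the spanner and bit holder are where they were, and the arm is clear.

```bash
python3 -c "
from workcell import env
print(env.job_done())"
```

```text
the job is handed in; nothing more can be done
None
```

All eleven feet are pressed flat in one layer on the bin floor, and the tamper is back standing on its sole at its old spot. I handed the job in at about 40 s.

- **Pressing:** I pressed the two end feet and then the middle one. The first went down straight; I worked the other two about 3 mm sideways. At each spot the sole then met the layer at the same height, about 24 mm. The highest push I read was about 11 N before the final press. Force is only reported at the end of each move, so brief peaks in between were not seen.
- **Final press:** It took a few small steps. It held at about 12 N for 1.2 s first, then at 14–15 N for another 1.4 s, ending at about 15 N once the tamper's weight is added back.
- **Last checks:** The final side and top pictures show all eleven feet separate, with none on top of another. The spanner and bit holder are unmoved, the tamper is upright and the gripper is clear.
- **One disagreement:** Measured before the final press, ten feet came out at 21–22 mm. One middle foot, at the -y end, read 16.6 mm, which is impossible for a foot on the floor. I took it as an error in the pixel I picked and did not re-measure it; the sole's level contact there and the pictures show it flat.

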